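# Let a spare spool out of the lever dispenser

### The arm

A 7-joint arm with a two-finger parallel gripper is mounted at the origin on the work surface. World frame = base frame: x ahead of the robot, y to its left, z up, the work surface at z = 0. Lengths are in m, angles in rad, forces in N, time in s.
With the tool pointing down it reaches from about 0.35 to 0.9 m from the base axis. Payload 8.1 kg.
Tool frame: the origin (TCP) lies at the very end of the fingers, on their centre line; the grasp point (between the pads) lies 19 mm behind it; z points along the fingers, y is the line along which they close (so a half turn about z gives the same grasp; the last joint's range is limited). The gripper opens to 92 mm and grips with 3 to 60 N. Pads are 19 mm wide; open, the fingers measure 130 mm over their backs; the gripper's body (75 mm by 190 mm) begins 47 mm behind the grasp point.
Start: joints at [-1.275, 0.434, 0.025, 1.573, -0.012, 1.134, -0.075], TCP at [0.243, 0.576, 0.227] pointing down, gripper open.
Joint ranges: [-2.62, 2.62], [-0.44, 2.09], [-1.27, 1.32], [0.08, 2.57], [-1.32, 4.46], [0.12, 2], [-2.74, 2.74]. Speed limits (rad/s): [2.22, 2.22, 3.01, 3.01, 3.14, 3.14, 3.14].

### API

Orientations are given as a rotation vector (axis times angle).
In Python, from cell import arm gives the robot as it stands.
- The arm moves only by the tool drive_tool, never from a script. Its argument "targets" is a list of rows, each a list of 7 numbers: the turn, a rotation vector about the world's x, y, z in units of 5 degrees (1.0 is 5 degrees), then the shift along the world's x, y, z in units of 40 mm (1.0 is 40 mm), then the opening, from 0 (shut) to 1 (fully open). In form: [[wx, wy, wz, dx, dy, dz, fingers], ...]. A call has 1 to 5 rows; each row is the pose to reach, as a shift and turn from the pose commanded when the call began; what a row does not reach only later rows make up. A row lasts 1/10 s, in which the tool goes at most 50 mm and 8.59 degrees, less where a joint would pass 70% of its speed; a pose out of reach is approached as far as the arm can. A call with a gripper value outside its range is refused whole. The fingers move at their own pace and stop on an object; "force" is the grip in N (left out, the last holds). Time passes only in rows, so rows that repeat a pose let the fingers close. It gives the time, the measured TCP pose, the force, the opening and the grip force at its end, in the units of the state.
- arm.observe(): the state, without advancing time (a new reading comes with each control period).
- arm.get_image(name): name is "scene" or "side" or "wrist"; returns a dict with "pixels" (400x640x3 uint8, red, green, blue), "intrinsics" (3x3 intrinsics, pixels), "rvec" (rotation vector, rad) and "tvec" (3), from world to camera coordinates, as OpenCV has them; the wrist camera has in their place "mount" (4x4, takes a point from camera to tool coordinates, whose origin is the TCP and whose axes are the flange's). Camera axes: x right, y down, z forward; pixel columns grow to the right and rows downward; lengths in m; the calibration is good to about 2 mm. A picture is of the moment at which its call begins: read the wrist's pose just before it. There is no depth.
- arm.sign_off(): hands the job in; it is judged then, once.
The state is a dict: "clock": time; "joints": joint angles; "dq": joint speeds; "joint_efforts": joint torques, N m; "position": TCP position; "ee_rot": TCP orientation; "force": force on the tool from outside, world axes, zero at the start; "ft_torque": the same for the moment, N m; "width": opening from 0.0 (shut) to 1.0 (fully open); "gripper_force": force on a finger pad.
Only numpy, scipy, OpenCV 4.12 (cv2) and the standard library are available. Lean on these libraries where they do the work, as an engineer would, in place of code of your own. Each camera call takes 0.05 s, during which the arm holds its last target. There are 200 camera calls.

### The job

Press the red lever pad of the blue spool dispenser all the way down with your fingertips, so that the linked orange lid swings fully up and the brass spool rolls out into the catch tray. Then keep contact and let the lever up slowly, taking two seconds or more, so that the lid is eased fully shut without slamming. Touch neither the lid nor the spool, and leave everything else on the counter where it lies.

Things in the scene. Friction and masses are not known exactly. Their poses are not given: they have to be found in the camera images.
- dispenser: Fixed blue spool dispenser, base plate 260 x 110 mm, clear chute 58 mm wide, top 138 mm high. Origin on the counter under the chute, z up, +x along the chute from the lever end to the lid (x = +55 mm) and the rubber catch tray beyond it (inside x = 60 to 142 mm, 48 mm wide, floor about 32 mm high, walls to 70 mm). The plate spans x = -105 to +155 mm.
- lever_pad (a point): Centre of the upper face of the red lever pad, 30 mm (dispenser's x) x 30 mm (y) x 8 mm. At rest at (-185, +35, +152) mm in the dispenser's frame, sloping 0.2 rad with its outer (-x) end higher. Fully pressed it is 60 mm lower, 4 mm farther out (-x), sloping 0.2 rad the other way, at a firm stop. Nothing stands beneath it.
- lever (a joint): Rocker lever angle: 0 at rest (pad up), 0.4 rad fully pressed; the lid turns 3.5 times as far. Pivot at the dispenser's x = -40 mm, 112 mm high. A return spring pushes the pad up with about 2.5 N at the start and 6.5 N fully down; let go, the lever flies up and the lid slams.
- lid (a joint): Angle of the orange lid (a 46 x 58 mm flap hinged along its upper edge 112 mm high at the dispenser's x = +55 mm): 0 shut (hanging plumb), 1.4 rad fully open (swung outward and up, nearly level). Moved by the lever only. The spool gets out from about 1.1 rad on.
- spool_center (a point): Centre of the loose brass reel spool, 32 mm across its flanges and 38 mm long, 40 g or so, axle across the chute. It waits in the chute against the inside of the shut lid (dispenser x about +37 mm) and rolls by itself into the catch tray (resting at x about +125 mm, 46 mm above the counter).
- reel: Bystander: loose gold baitcasting reel, about 78 x 97 x 55 mm high, origin under its middle. Stands beside the dispenser on its +y side.
- canister: Bystander: loose clear screw-top canister of spare gears, 80 mm across, 105 mm high, origin under its middle. Stands beside the dispenser on its -y side.
- brake_dial: Bystander: loose black brake dial, 36 mm across, 12 mm high, origin under its middle. Lies beside the lever on its -y side.
- worm_shaft: Bystander: loose chrome worm shaft, 80 mm long (own x), 10 mm high, origin under its middle. Lies beside the lever on its +y side.
- spanner: Bystander: loose brass spanner with cork handle, 160 mm long (own x), 20 mm high, origin under its middle.
- oil_bottle: Bystander: loose yellow oil bottle, 36 mm across, 95 mm high, origin under its middle.
- brush: Bystander: loose cleaning brush, 165 mm long (own x), 18 mm high, origin under its middle.

How it is judged:
On the way, in this order (a step that is already met when the one before it is completed fails the run):
1. the lever is pressed by the fingers, the lid stands open (over 1.2 of 1.4 rad) and the spool has rolled into the catch tray (value of joint lid above 1.2 rad and contact force between the fingers and lever above 0.5 N and x of spool_center in the frame of dispenser above 0.09 m and height (world z) of spool_center below 0.06 m), for 0.2 s.
2. the lid is shut again (under 0.06 rad) (value of joint lid below 0.06 rad), for 0.2 s.
At the end, for the whole second after the job is handed in: The lid is shut (within 0.06 rad) with the lever back up (within 0.03 rad), and the spool lies at rest in the catch tray (value of joint lid below 0.06 rad and value of joint lever below 0.03 rad and x of spool_center in the frame of dispenser between 0.09 and 0.145 m and y of spool_center in the frame of dispenser between -0.03 and 0.03 m and height (world z) of spool_center between 0.03 and 0.06 m and linear speed of spool below 0.03 m/s); the robot touches nothing.
It fails at once if the lid slams: it swings shut faster than 2.5 rad/s (at the even pace asked for it moves at 0.7 rad/s) (velocity of joint lid below -2.5 rad/s).
It fails at once if the robot touches the lid (contact force between any of the fingers, the arm and lid above 0.3 N).
It fails at once if the robot touches the spool (contact force between any of the fingers, the arm and spool above 0.3 N).
It fails at once if the spool is lifted (height (world z) of spool_center above 0.09 m).
It fails at once if a bystander is shifted more than 20 mm (distance of any of reel, canister, brake_dial, worm_shaft, spanner, oil_bottle, brush from where it was at the start of the episode above 0.02 m).
It also fails if it takes over 38 s, if anything falls off the work surface, if the arm or the gripper's body presses on something with over 40 N, if the wrist force passes 120 N, or if a joint passes its speed limit or range.

## Working session

There is one attempt and no reset: what is moved stays moved. The work goes in short steps, Python scripts to look and compute and a tool call to move; the robot and the scene stay as the last step left them, time stands still between calls to the robot, and variables do not carry over. Pictures are saved under pics/ and viewed, at most 10 in all, crops included, and the job is handed in when it is done.

Besides the shell and the picture viewer there is one more tool, called as name(argument=value, ...) on one line, values as JSON. drive_tool: Moves the arm, as the interface text tells. Its arguments: {"type":"object","properties":{"targets":{"type":"array"},"force":{"type":"number"}},"required":["targets"]}

```bash
mkdir -p pics; cat > h.py <<'E'
from cell import arm
import numpy as np, cv2
def grab(n,f):
    im=arm.get_image(n); cv2.imwrite(f'pics/{f}.png',im['pixels'][:,:,::-1]); np.save(f'{f}.npy',im,allow_pickle=True); return im
def load(f): return np.load(f+'.npy',allow_pickle=True).item()
def ray(im,uv):
    K=np.array(im['intrinsics']);R=cv2.Rodrigues(np.array(im['rvec'],float))[0];t=np.array(im['tvec'],float)
    d=R.T@np.linalg.inv(K)@np.array([uv[0],uv[1],1.]); return -R.T@t,d
def onz(im,uv,z):
    o,d=ray(im,uv); return o+d*(z-o[2])/d[2]
def tri(ims,uvs):
    A=np.zeros((3,3));b=np.zeros(3)
    for im,uv in zip(ims,uvs):
        o,d=ray(im,uv);d/=np.linalg.norm(d);P=np.eye(3)-np.outer(d,d);A+=P;b+=P@o
    x=np.linalg.solve(A,b); return x,[np.linalg.norm((np.eye(3)-np.outer(d/np.linalg.norm(d),d/np.linalg.norm(d)))@(x-o)) for o,d in [ray(i,u) for i,u in zip(ims,uvs)]]
def proj(im,p): return cv2.projectPoints(np.array([p],float),np.array(im['rvec'],float),np.array(im['tvec'],float),np.array(im['intrinsics'],float),None)[0].ravel()
E
python3 - <<'E'
from h import *
s=arm.observe(); print({k:np.round(v,3) for k,v in s.items()})
for n in('scene','side'):
    im=grab(n,n); hsv=cv2.cvtColor(im['pixels'],cv2.COLOR_RGB2HSV); print(n,'cam',ray(im,(0,0))[0].round(2))
    for c,(lo,hi) in dict(red=((0,150,80),(6,255,255)),red2=((174,150,80),(180,255,255)),orange=((8,160,120),(18,255,255)),blue=((100,120,50),(125,255,255))).items():
        m=cv2.inRange(hsv,lo,hi); k,l,st,ce=cv2.connectedComponentsWithStats(m)
        print(c,[(st[i].tolist(),ce[i].round(1).tolist()) for i in range(1,k) if st[i,4]>25])
E
```

```text
{'clock': np.float64(0.0), 'joints': array([-1.275,  0.435,  0.025,  1.574, -0.012,  1.134, -0.075]), 'dq': array([ 0.002, -0.001,  0.002,  0.001, -0.001, -0.   ,  0.001]), 'joint_efforts': array([-0.0000e+00, -6.6786e+01,  9.8500e-01, -3.1446e+01, -6.1000e-02,
        4.3000e-02,  0.0000e+00]), 'position': array([0.243, 0.575, 0.226]), 'ee_rot': array([-6.220e-01, -3.079e+00,  2.000e-03]), 'force': array([0.282, 0.873, 0.625]), 'ft_torque': array([ 0.044,  0.032, -0.054]), 'gripper_force': np.float64(0.0), 'width': np.float64(0.998)}
scene cam [0.92 0.47 1.17]
red [([148, 86, 15, 10, 99], [155.0, 90.4]), ([111, 103, 16, 11, 90], [118.7, 108.2]), ([308, 140, 10, 9, 54], [312.4, 143.9]), ([167, 234, 14, 14, 96], [173.8, 241.3]), ([430, 337, 6, 6, 30], [432.7, 339.8])]
red2 []
orange [([258, 195, 11, 7, 32], [263.0, 197.9])]
blue [([229, 49, 9, 6, 29], [233.2, 51.9]), ([207, 59, 10, 10, 36], [211.1, 62.8]), ([221, 64, 9, 9, 29], [224.7, 66.6]), ([226, 80, 9, 8, 26], [229.4, 82.9]), ([205, 90, 9, 9, 27], [209.0, 92.8]), ([239, 184, 65, 58, 570], [276.7, 215.1]), ([140, 191, 14, 15, 112], [147.3, 197.9]), ([256, 215, 12, 15, 54], [261.4, 222.0])]
side cam [ 0.07 -0.79  0.9 ]
red [([446, 189, 16, 25, 243], [453.3, 201.3]), ([325, 235, 12, 9, 67], [330.7, 239.1]), ([608, 295, 17, 12, 91], [616.5, 300.4]), ([567, 322, 26, 22, 295], [580.4, 332.5])]
red2 []
orange [([514, 231, 13, 8, 37], [519.7, 235.4]), ([543, 321, 26, 27, 244], [556.3, 334.5]), ([570, 335, 53, 40, 555], [594.0, 355.2])]
blue [([342, 208, 64, 59, 1282], [372.1, 241.6]), ([490, 219, 19, 27, 315], [498.4, 232.4])]
```

View pics/scene.png

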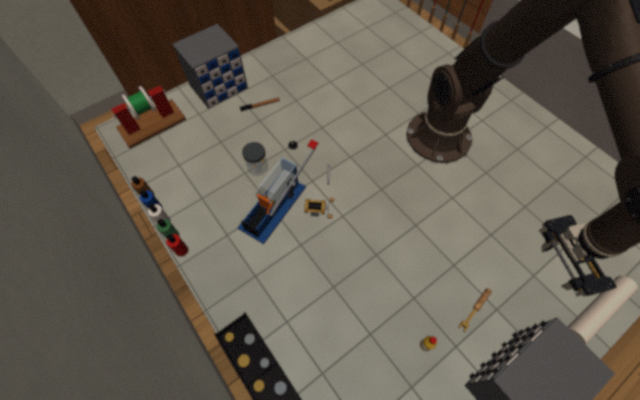

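View pics/side.png

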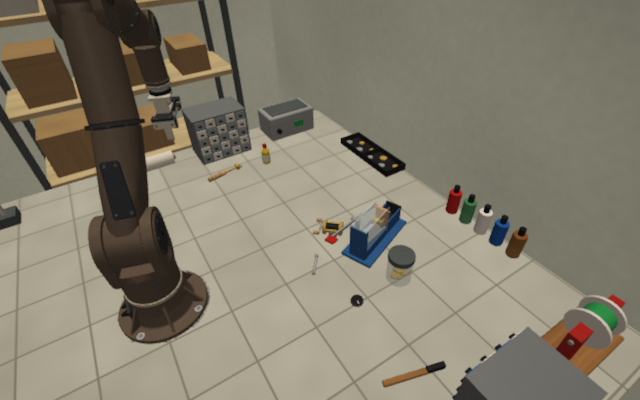

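Scene view: the red pad is at (312,144), the orange lid at (263,198), the blue plate runs from about (265,240) to (300,180), and the dial, canister and reel lie close by. Side view: the pad is at (331,239) and the plate around (375,240).

```bash
python3 - <<'E'
from h import *
a,b=load('scene'),load('side')
p,e=tri([a,b],[(312.4,143.9),(330.7,239.1)]);print('pad',p.round(4),np.round(e,4))
ca=cv2.resize(a['pixels'][130:250,230:350],None,fx=5,fy=5,interpolation=3)
cb=cv2.resize(b['pixels'][190:270,310:420],None,fx=7,fy=7,interpolation=3)
cv2.imwrite('pics/c1.png',ca[:,:,::-1]);cv2.imwrite('pics/c2.png',cb[:,:,::-1])
for n,u in dict(dial=(293,145),canister=(255,160),reel=(316,207),shaft=(329,174)).items(): print(n,onz(a,u,.01).round(3))
E
```

```text
pad [ 0.4757 -0.1689  0.1486] [0.0006 0.0006]
dial [ 0.478 -0.296  0.01 ]
canister [ 0.63  -0.324  0.01 ]
reel [ 0.566 -0.03   0.01 ]
shaft [ 0.448 -0.111  0.01 ]
```

View pics/c1.png

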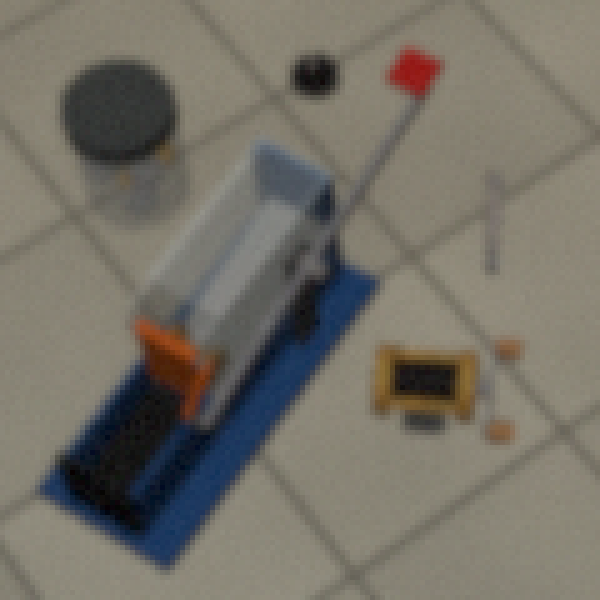

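View pics/c2.png

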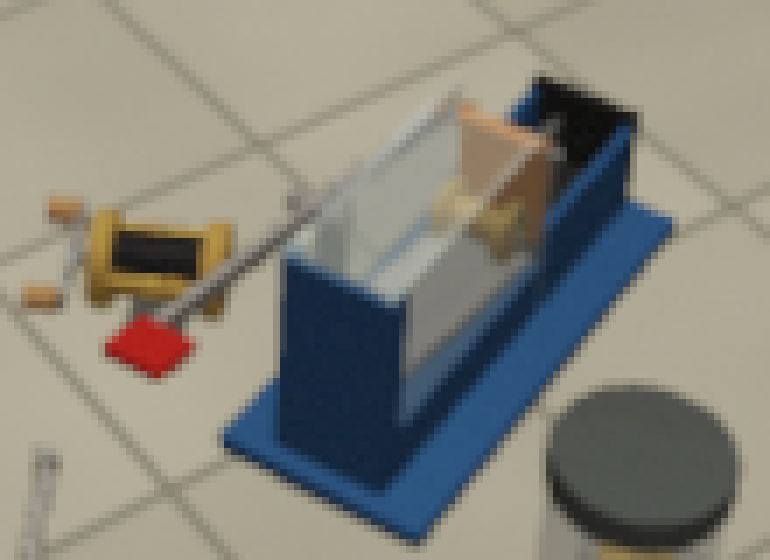

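The crops show the pad and the plate corners clearly. Scene corners: (263,244) at +x+y, (306,185.6) at -x+y, (238,228) at +x-y. Side corners: (341.4,253) at -x+y, (369.7,267.6) at -x-y, (406,221.7) at +x-y. I'll cast these onto z≈6 mm.

```bash
python3 - <<'E'
from h import *
a,b=load('scene'),load('side');z=.006
C={'pp':[onz(a,(263.2,243.8),z)],'mp':[onz(a,(305.8,185.4),z),onz(b,(341.4,252.7),z)],'pm':[onz(a,(238.2,228),z),onz(b,(406,221.7),z)],'mm':[onz(b,(369.6,267.4),z)]}
M=[];W=[]
for k,v in C.items():
    print(k,np.round(v,3).tolist())
    for w in v: M.append((.155 if k[0]=='p' else -.105, .055 if k[1]=='p' else -.055)); W.append(w[:2])
M=np.array(M);W=np.array(W);m0=M.mean(0);w0=W.mean(0)
A=((M-m0)[:,0]+1j*(M-m0)[:,1]);B=((W-w0)[:,0]+1j*(W-w0)[:,1])
r=np.vdot(A,B)/np.vdot(A,A);print('scale',abs(r),'yaw',np.degrees(np.angle(r)))
y=np.angle(r);R=np.array([[np.cos(y),-np.sin(y)],[np.sin(y),np.cos(y)]]);o=w0-R@m0;print('origin',o,'res',(W-(M@R.T+o)).round(4).tolist())
pad=o+R@np.array([-.185,.035]);print('pad pred',pad,'pressed',o+R@np.array([-.189,.035]),'outward',-R[:,0])
print(proj(a,[*pad,.150]),proj(b,[*pad,.150]))
print('yaw tool', cv2.Rodrigues(np.array(arm.observe()['ee_rot']))[0].round(3))
E
```

```text
pp [[0.785, -0.026, 0.006]]
mp [[0.542, -0.124, 0.006], [0.546, -0.123, 0.006]]
pm [[0.822, -0.125, 0.006], [0.825, -0.127, 0.006]]
mm [[0.585, -0.223, 0.006]]
scale 0.9914169759900004 yaw 22.126801190048177
origin [ 0.66116133 -0.13415741] res [[0.0013, -0.0014], [-0.0008, -0.0014], [0.003, 0.0002], [-0.0038, 0.0019], [-0.0001, -0.0006], [0.0005, 0.0012]]
pad pred [ 0.47660309 -0.17141673] pressed [ 0.47289768 -0.17292336] outward [-0.92635254 -0.37665762]
[311.89960644 143.29020695] [331.64551516 239.14156529]
yaw tool [[-0.922  0.388 -0.   ]
 [ 0.388  0.922 -0.001]
 [-0.    -0.001 -1.   ]]
```

The plate fit and the direct pad triangulation agree to about 2 mm, so the pad is at (0.476,-0.170,0.152). The yaw is 22.1°. I'll close the fingers, turn -135° to line up with the dispenser's y, and go above the pad.

drive_tool(targets=[[0,0,-1.35,0.29,-0.93,0.1,0],[0,0,-2.7,0.58,-1.86,0.2,0],[0,0,-4.05,0.87,-2.79,0.3,0],[0,0,-5.4,1.16,-3.72,0.4,0],[0,0,-6.75,1.45,-4.65,0.5,0]], force=30)

```text
clock: 0.6
position: [0.3009, 0.3882, 0.2466]
ee_rot: [-1.496, -2.762, 0.001]
force: [1.2, 0.1, 0.7]
width: 0.613
gripper_force: 0.0
```

drive_tool(targets=[[0,0,-1.35,0.29,-0.93,0,0],[0,0,-2.7,0.58,-1.86,0,0],[0,0,-4.05,0.87,-2.79,0,0],[0,0,-5.4,1.16,-3.72,0,0],[0,0,-6.75,1.45,-4.65,0,0]])

```text
clock: 1.1
position: [0.3587, 0.2023, 0.2466]
ee_rot: [-2.233, -2.209, 0.0]
force: [1.3, 0.5, 0.1]
width: 0.174
gripper_force: 0.0
```

drive_tool(targets=[[0,0,-1.35,0.29,-0.93,0,0],[0,0,-2.7,0.58,-1.86,0,0],[0,0,-4.05,0.87,-2.79,0,0],[0,0,-5.4,1.16,-3.72,0,0],[0,0,-6.75,1.45,-4.65,0,0]])

```text
clock: 1.6
position: [0.4167, 0.0164, 0.2467]
ee_rot: [-2.778, -1.466, -0.0]
force: [0.9, 1.2, -0.3]
width: 0.004
gripper_force: 0.0
```

drive_tool(targets=[[0,0,-1.35,0.29,-0.93,0,0],[0,0,-2.7,0.58,-1.86,0,0],[0,0,-4.05,0.87,-2.79,0,0],[0,0,-5.4,1.16,-3.72,0,0],[0,0,-6.75,1.45,-4.65,0,0]])

```text
clock: 2.1
position: [0.4748, -0.1694, 0.2466]
ee_rot: [-3.084, -0.597, -0.0]
force: [-0.4, 0.6, 0.2]
width: 0.006
gripper_force: 0.0
```

drive_tool(targets=[[0,0,0,0,0,-0.6,0],[0,0,0,0,0,-1.2,0],[0,0,0,0,0,-1.7,0],[0,0,0,0,0,-1.9,0],[0,0,0,0,0,-1.9,0]])

```text
clock: 2.6
position: [0.474, -0.1678, 0.1699]
ee_rot: [-3.083, -0.603, 0.003]
force: [0.8, 0.3, 0.4]
width: 0.005
gripper_force: 0.0
```

```bash
python3 - <<'E'
from h import *
p=arm.observe()['position'];print(np.round(p,4))
a=grab('scene','s2');b=grab('side','b2')
print(proj(b,p),proj(a,p))
f=lambda x:cv2.resize(x,None,fx=4,fy=4,interpolation=3)
cv2.imwrite('pics/c3.png',np.hstack([f(a['pixels'][90:210,260:360]),f(b['pixels'][170:290,300:400])])[:,:,::-1])
E
```

```text
[ 0.474  -0.1678  0.1699]
[330.1467307  233.83151157] [313.03656609 139.89746171]
```

View pics/c3.png

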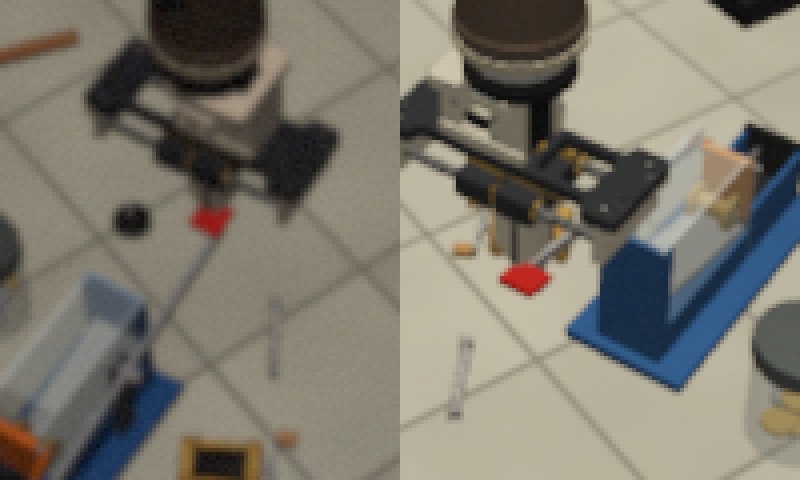

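The fingertips are centred over the pad, with the gripper body well clear of the chute. Pressing now.

drive_tool(targets=[[0,0,0,0,-0.06,-0.1,0],[0,0,0,0,-0.06,-0.2,0],[0,0,0,0,-0.06,-0.3,0],[0,0,0,0,-0.06,-0.4,0],[0,0,0,0,-0.06,-0.5,0]])

```text
clock: 3.2
position: [0.4746, -0.1705, 0.1505]
ee_rot: [3.083, 0.603, -0.0]
force: [-1.4, -0.4, 2.8]
width: 0.006
gripper_force: 1.3
```

drive_tool(targets=[[0,0,0,-0.02,0,-0.12,0],[0,0,0,-0.03,-0.01,-0.24,0],[0,0,0,-0.04,-0.02,-0.36,0],[0,0,0,-0.04,-0.02,-0.48,0],[0,0,0,-0.04,-0.02,-0.6,0]])

```text
clock: 3.7
position: [0.4729, -0.1714, 0.1263]
ee_rot: [-3.083, -0.603, 0.001]
force: [-3.0, -1.0, 4.7]
width: 0.005
gripper_force: 2.2
```

drive_tool(targets=[[0,0,0,-0.02,0,-0.12,0],[0,0,0,-0.03,-0.01,-0.24,0],[0,0,0,-0.04,-0.02,-0.36,0],[0,0,0,-0.04,-0.02,-0.48,0],[0,0,0,-0.04,-0.02,-0.6,0]])

```text
clock: 4.2
position: [0.4725, -0.1716, 0.1027]
ee_rot: [3.083, 0.604, 0.003]
force: [-0.4, 1.4, 7.0]
width: 0.006
gripper_force: 3.3
```

drive_tool(targets=[[0,0,0,0,0,-0.05,0],[0,0,0,0,0,-0.1,0],[0,0,0,0,0,-0.15,0]])

```text
clock: 4.5
position: [0.4729, -0.1715, 0.0969]
ee_rot: [3.083, 0.605, 0.003]
force: [1.3, 2.3, 7.2]
width: 0.004
gripper_force: 3.4
```

drive_tool(targets=[[0,0,0,0,0,-0.04,0],[0,0,0,0,0,-0.08,0],[0,0,0,0,0,-0.1,0],[0,0,0,0,0,-0.1,0],[0,0,0,0,0,-0.1,0]])

```text
clock: 5.0
position: [0.4733, -0.1714, 0.0935]
ee_rot: [-3.083, -0.605, -0.005]
force: [-1.0, 3.3, 14.6]
width: 0.008
gripper_force: 7.1
```

drive_tool(targets=[[0,0,0,0,0,0,0],[0,0,0,0,0,0,0],[0,0,0,0,0,0,0],[0,0,0,0,0,0,0],[0,0,0,0,0,0,0]])

```text
clock: 5.5
position: [0.4733, -0.1714, 0.0935]
ee_rot: [-3.083, -0.605, -0.005]
force: [-1.1, 3.0, 14.1]
width: 0.006
gripper_force: 7.0
```

```bash
python3 - <<'E'
from h import *
a=grab('scene','s4');b=grab('side','b4')
o=np.array([.661,-.134]);y=np.radians(22.1);t=o+.125*np.array([np.cos(y),np.sin(y)]);print(np.round(arm.observe()['position'],4),proj(a,[*t,.046]),proj(b,[*t,.046]))
f=lambda x:cv2.resize(x,None,fx=4,fy=4,interpolation=3)
cv2.imwrite('pics/c4.png',np.hstack([f(a['pixels'][145:255,230:330]),f(b['pixels'][170:280,320:420])])[:,:,::-1])
E
```

```text
[ 0.4733 -0.1714  0.0935] [253.67207627 223.81496429] [389.3365151  212.16614384]
```

View pics/c4.png

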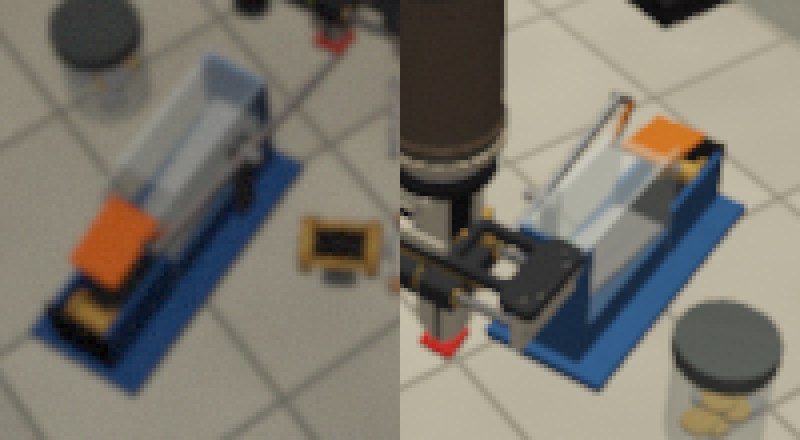

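The lid is fully open, and the brass spool is in the tray at about (254,221) in the scene picture, where it was predicted. Now a slow release at about 1.4 mm per row.

drive_tool(targets=[[0,0,0,0,0,0.03,0],[0,0,0,0,0,0.06,0],[0,0,0,0,0,0.09,0],[0,0,0,0,0,0.12,0],[0,0,0,0,0,0.15,0]])

```text
clock: 6.1
position: [0.4728, -0.1715, 0.099]
ee_rot: [3.083, 0.605, 0.003]
force: [-0.8, 1.7, 5.9]
width: 0.004
gripper_force: 3.2
```

drive_tool(targets=[[0,0,0,0,0,0.035,0],[0,0,0,0,0,0.07,0],[0,0,0,0,0,0.105,0],[0,0,0,0,0,0.14,0],[0,0,0,0,0,0.175,0]])

```text
clock: 6.6
position: [0.4723, -0.1717, 0.1059]
ee_rot: [-3.083, -0.604, -0.002]
force: [-1.4, -0.1, 5.0]
width: 0.004
gripper_force: 2.9
```

drive_tool(targets=[[0,0,0,0,0,0.035,0],[0,0,0,0,0,0.07,0],[0,0,0,0,0,0.105,0],[0,0,0,0,0,0.14,0],[0,0,0,0,0,0.175,0]])

```text
clock: 7.1
position: [0.4722, -0.1717, 0.1128]
ee_rot: [-3.083, -0.604, -0.002]
force: [-1.4, 0.9, 5.0]
width: 0.003
gripper_force: 2.6
```

drive_tool(targets=[[0,0,0,0,0,0.035,0],[0,0,0,0,0,0.07,0],[0,0,0,0,0,0.105,0],[0,0,0,0,0,0.14,0],[0,0,0,0,0,0.175,0]])

```text
clock: 7.6
position: [0.4724, -0.1716, 0.1199]
ee_rot: [3.083, 0.604, 0.002]
force: [1.3, 2.3, 5.6]
width: 0.006
gripper_force: 2.2
```

drive_tool(targets=[[0,0,0,0,0,0.035,0],[0,0,0,0,0,0.07,0],[0,0,0,0,0,0.105,0],[0,0,0,0,0,0.14,0],[0,0,0,0,0,0.175,0]])

```text
clock: 8.1
position: [0.4716, -0.1722, 0.1269]
ee_rot: [3.083, 0.603, 0.0]
force: [2.3, 1.3, 3.7]
width: 0.007
gripper_force: 1.8
```

drive_tool(targets=[[0,0,0,0,0,0.035,0],[0,0,0,0,0,0.07,0],[0,0,0,0,0,0.105,0],[0,0,0,0,0,0.14,0],[0,0,0,0,0,0.175,0]])

```text
clock: 8.6
position: [0.4715, -0.1721, 0.1339]
ee_rot: [3.083, 0.603, -0.0]
force: [1.9, 0.3, 3.3]
width: 0.003
gripper_force: 1.5
```

drive_tool(targets=[[0,0,0,0,0,0.035,0],[0,0,0,0,0,0.07,0],[0,0,0,0,0,0.105,0],[0,0,0,0,0,0.14,0],[0,0,0,0,0,0.175,0]])

```text
clock: 9.1
position: [0.4714, -0.172, 0.1408]
ee_rot: [-3.083, -0.603, 0.0]
force: [1.9, 0.1, 2.9]
width: 0.003
gripper_force: 1.3
```

drive_tool(targets=[[0,0,0,0,0,0.035,0],[0,0,0,0,0,0.07,0],[0,0,0,0,0,0.105,0],[0,0,0,0,0,0.14,0],[0,0,0,0,0,0.175,0]])

```text
clock: 9.6
position: [0.4714, -0.172, 0.1478]
ee_rot: [-3.083, -0.603, 0.0]
force: [1.5, 1.1, 2.5]
width: 0.004
gripper_force: 1.1
```

drive_tool(targets=[[0,0,0,0,0,0.035,0],[0,0,0,0,0,0.07,0],[0,0,0,0,0,0.105,0],[0,0,0,0,0,0.14,0],[0,0,0,0,0,0.175,0]])

```text
clock: 10.1
position: [0.4714, -0.1721, 0.1548]
ee_rot: [3.083, 0.603, -0.0]
force: [-0.0, -0.5, -0.2]
width: 0.008
gripper_force: 0.2
```

drive_tool(targets=[[0,0,0,0,0,0.035,0],[0,0,0,0,0,0.07,0],[0,0,0,0,0,0.105,0],[0,0,0,0,0,0.14,0],[0,0,0,0,0,0.175,0]])

```text
clock: 10.6
position: [0.4714, -0.172, 0.1618]
ee_rot: [3.083, 0.603, -0.0]
force: [0.6, -0.4, -0.4]
width: 0.003
gripper_force: 0.0
```

Contact held until the rest height. Now I'll back off upward and check.

drive_tool(targets=[[0,0,0,0,0,0.4,0],[0,0,0,0,0,1,0],[0,0,0,0,0,1.6,0],[0,0,0,0,0,2,0],[0,0,0,0,0,2,0]])

```text
clock: 11.1
position: [0.4726, -0.1726, 0.2437]
ee_rot: [3.082, 0.603, 0.005]
force: [-0.1, 0.6, -0.0]
width: 0.005
gripper_force: 0.0
```

```bash
python3 - <<'E'
from h import *
a=grab('scene','s5');b=grab('side','b5')
print(arm.observe()['force'])
f=lambda x:cv2.resize(x,None,fx=4,fy=4,interpolation=3)
cv2.imwrite('pics/c5.png',np.hstack([f(a['pixels'][135:255,230:330]),f(b['pixels'][170:290,320:420])])[:,:,::-1])
E
```

```text
[-0.11538244 -0.49772318 -0.30107037]
```

View pics/c5.png

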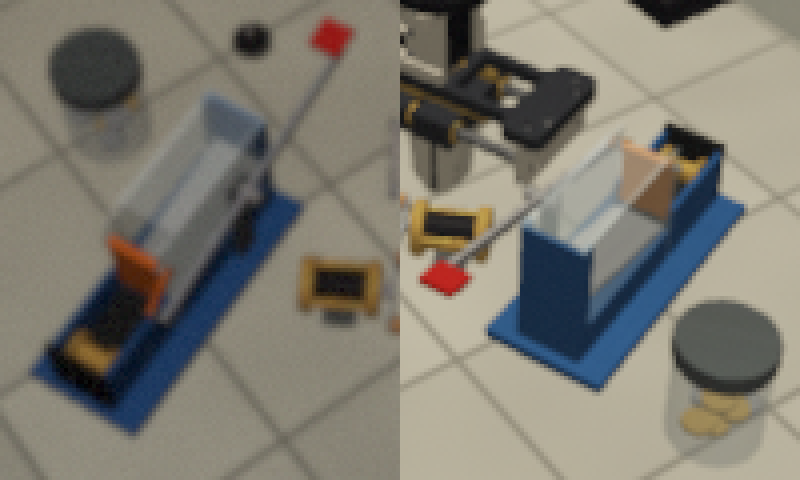

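The lid is shut, the lever is back up, the spool lies in the tray at about (252,223) in the scene picture, and the gripper is clear.

```bash
python3 -c "
from cell import arm
print(arm.sign_off())"
```

```text
the job is handed in; nothing more can be done
None
```

The job is handed in at about 11 s: I pressed the lever fully, the spool rolled into the tray, and I eased the lid shut over about 4.5 s; the last pictures show lid shut, lever up, gripper clear, and the reel, canister and dial in view undisturbed, but no verdict was returned.

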